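Hang the green chopping board on the free peg

ROBOT

A 6-joint arm with a two-finger parallel gripper is mounted at the origin on the work surface. World frame = base frame: x ahead of the robot, y to its left, z up, the work surface at z = 0. Lengths are in m, angles in rad, forces in N, time in s.
With the tool pointing down it reaches from about 0.3 to 0.825 m from the base axis. Payload 5.4 kg.
Tool frame: the origin (TCP) lies on the centre line of the jaws, within the pads' length; the fingertips stand 22 mm ahead of it and the grasp point (between the pads) lies 3 mm ahead of it; z points along the fingers, y is the line along which they close (so a half turn about z gives the same grasp; the last joint's range is limited). The gripper opens to 92 mm and grips with 3 to 60 N. Pads are 20 mm wide; open, the fingers measure 128 mm over their backs; the gripper's body (75 mm by 189 mm) begins 69 mm behind the grasp point.
Start: joints at [0.99, 0.158, 1.597, -0, 1.386, -0.21], TCP at [0.208, 0.536, 0.237] pointing down, gripper open.
Joint ranges: [-2.91, 2.91], [-0.94, 2.29], [0.18, 2.7], [-1.29, 4.43], [0.17, 2.64], [-3, 3]. Speed limits (rad/s): [2.57, 2.57, 3.14, 3.14, 3.14, 3.14].

INTERFACE

Orientations are given as [roll, pitch, yaw] about the fixed x, y, z axes, in that order (R = Rz(yaw) Ry(pitch) Rx(roll)).
In Python, from cell import robot gives the robot as it stands. The module is installed in compiled form; this text tells all that it offers.
- The arm moves only by the shell command python3 -m jog 'ROWS' [FORCE]. ROWS is JSON, a list of rows, each a list of 7 numbers: the turn, a rotation vector about the tool's x, y, z in degrees, then the shift along the tool's x, y, z in m, then the finger opening in m, from 0 to 0.0919. A call has 1 to 5 rows; each row shifts and turns the commanded pose from where the row before left it, along the tool's axes as they then stand; what a row does not reach is not made up. A row lasts 1/8 s, in which the tool goes at most 62.5 mm and 10.7 degrees, less where a joint would pass 70% of its speed; a pose out of reach is approached as far as the arm can. A call with a gripper value outside its range is refused whole. The fingers move at their own pace and stop on an object; FORCE is the grip in N (left out, the last holds). Time passes only in rows, so rows that do not move let the fingers close. It gives the time, the measured TCP pose, the force, the opening and the grip force at its end, in the units of the state.
- robot.state(): the state, without advancing time (a new reading comes with each control period).
- robot.camera(name): name is "side" or "top"; returns the picture (480x640x3 uint8, red, green, blue); there is no depth.
- robot.camera_info(name): a dict with "mtx" (3x3 intrinsics, pixels), "k1" (the pictures are not rectified: a ray, as slopes to the right and down, at radius r is drawn at 1 + k1 r^2 times it, then the intrinsics apply), "cam_to_world" (4x4, takes a point from camera to world coordinates). Camera axes: x right, y up, looking along -z (the intrinsics and any distortion apply to the point x, -y, -z); pixel columns grow to the right and rows downward; lengths in m; the calibration is good to about 2 mm. A picture is of the moment at which its call begins. camera_info takes no time and is no camera call.
- robot.close_job(): hands the job in; it is judged then, once.
The state is a dict: "time": time; "qpos": joint angles; "dq": joint speeds; "effort": joint torques, N m; "tcp_pos": TCP position; "orientation": TCP orientation; "force": force on the tool from outside, world axes, zero at the start; "torque": the same for the moment, N m; "opening": finger opening in m; "grip_force": force on a finger pad.
Only numpy, scipy, OpenCV 4.12 (cv2) and the standard library are available. Lean on these libraries where they do the work, as an engineer would, in place of code of your own. Each camera call takes 0.05 s, during which the arm holds its last target. There are 200 camera calls.

TASK

Take the green chopping board out of the drying rack and hang it by its hole on the free peg of the utensil stand, then push it back along the peg until it is flat against the wooden bar and leave it hanging there, straight and still. Do not disturb the wooden board, the black turner on the other peg, the mug or the soap bottle.

Things in the scene. Friction and masses are not known exactly. Their poses are not given: they have to be found in the camera images.
- green_board: Green plastic chopping board, 170 mm tall (z), 110 wide (y), 12 thick (x), about 0.2 kg, standing on a short edge in one slot of the rack. Origin: centre of its bottom edge; z up, x normal to its two like faces. A round through hole of 32 mm diameter, axis along x, is centred 128 mm above the bottom edge at mid width; 26 mm of solid board lie above it.
- green_eye (a point): Centre of the green board's hole, at mid thickness (128 mm above its bottom edge); axes as the board's.
- peg_free: The empty brass peg: level bar, 10 mm diameter, 90 mm long, along its own -x (roughly to the robot), ending in a ball of 16 mm diameter. Origin: its root, on its axis, in the wooden bar's front face, 225 mm above the worktop; y along the bar, z up. A hung board has its hole's centre 11 mm below the peg's axis; fully home, its mid plane is 6 mm in front of the bar.
- stand: Fixed utensil stand: wooden bar 360 mm long (y), 22 thick, 208 to 242 mm above the worktop, on two dark posts behind it (y = +-160 mm) and a base 10 mm high. Origin: on the worktop below the middle of the bar's front face, which looks along -x. Pegs at y = +85 and -85 mm; either may be the free one.
- peg_used: The other peg, of the same size, on which the black turner hangs.
- turner: Black plastic turner hung on the other peg about 60 mm in front of the bar; 60 mm wide, about 196 mm long, 8 mm thick. Origin: underside of the top of its eye, where it rests on the peg. Leave alone.
- rack: Fixed low drying rack: white tray 200 (x) by 170 (y) by 12 mm high; dark upright wires 68 mm high form two slots at x = -45 and +45 mm in which boards stand on the tray, faces normal to x; low wire rails 53 mm high along both sides. Origin: centre of its underside.
- wood_board: Brown wooden board of the same size and shape as the green one, in the other slot. Origin: centre of its bottom edge. Leave alone.
- mug: Blue mug, 80 mm diameter, 95 mm high, handle at its +y. Origin: centre of its underside. Leave alone.
- soap: Orange soap bottle with white cap, 60 mm diameter, 170 mm high. Origin: centre of its underside. Leave alone.
Not all that is in view belongs to the job. There is more than one size of the green_board; the job needs the middle-sized.

How it is judged:
On the way, in this order (a step that is already met when the one before it is completed fails the run):
1. the green board is lifted clear of the rack (height (world z) of green_board above 0.068 m), for 0.05 s.
2. the peg is through the board's hole (x of green_eye in the frame of peg_free between -0.085 and 0 m and y of green_eye in the frame of peg_free between -0.013 and 0.013 m and z of green_eye in the frame of peg_free between -0.015 and 0.015 m), for 0.1 s.
At the end, for the whole second after the job is handed in: The green board hangs at rest on the free peg: hole centre at most 14 mm in front of the bar (gap up to 8 mm behind the board), within 10 mm sideways of the peg, 5 to 16 mm below its axis; board within 0.12 rad of upright and 0.15 rad of parallel to the bar (x of green_eye in the frame of peg_free between -0.014 and 0 m and y of green_eye in the frame of peg_free between -0.01 and 0.01 m and z of green_eye in the frame of peg_free between -0.016 and -0.005 m and angle between green_board's own z axis and vertical below 0.12 rad and angle between the x axis of green_board and the x axis of peg_free, either way round below 0.15 rad and linear speed of green_board below 0.02 m/s and angular speed of green_board below 0.2 rad/s); the robot touches nothing.
It fails at once if the wooden board is displaced by more than 30 mm or tipped by more than 0.5 rad (distance of wood_board from where it was at the start of the episode above 0.03 m or angle between wood_board's own z axis and vertical above 0.5 rad).
It fails at once if the black turner is displaced by more than 30 mm or tipped by more than 0.5 rad (distance of turner from where it was at the start of the episode above 0.03 m or angle between turner's own z axis and vertical above 0.5 rad).
It fails at once if the mug is displaced by more than 40 mm or tipped by more than 0.5 rad (distance of mug from where it was at the start of the episode above 0.04 m or angle between mug's own z axis and vertical above 0.5 rad).
It fails at once if the soap bottle is displaced by more than 40 mm or tipped by more than 0.5 rad (distance of soap from where it was at the start of the episode above 0.04 m or angle between soap's own z axis and vertical above 0.5 rad).
It also fails if it takes over 72 s, if anything falls off the work surface, if the arm or the gripper's body presses on something with over 40 N, if the wrist force passes 120 N, or if a joint passes its speed limit or range.

## Working session

There is one attempt and no reset: what is moved stays moved. The work goes in short steps, Python scripts to look and compute and a shell command to move; the robot and the scene stay as the last step left them, time stands still between calls to the robot, and variables do not carry over. Pictures are saved under pics/ and viewed, at most 10 in all, crops included, and the job is handed in when it is done.

```bash
mkdir -p pics
cat > h.py <<'E'
import numpy as np,cv2,json
from cell import robot
def info(n):
    i=robot.camera_info(n); return np.array(i["mtx"]),float(i["k1"]),np.array(i["cam_to_world"])
def proj(n,P):
    M,k,T=info(n); P=np.atleast_2d(P); c=(P-T[:3,3])@T[:3,:3]
    s=np.c_[c[:,0]/-c[:,2],-c[:,1]/-c[:,2]]; r2=(s**2).sum(1,keepdims=True); s=s*(1+k*r2)
    return s*[M[0,0],M[1,1]]+[M[0,2],M[1,2]]
def ray(n,uv):
    M,k,T=info(n); uv=np.atleast_2d(uv).astype(float); d=(uv-[M[0,2],M[1,2]])/[M[0,0],M[1,1]]; s=d.copy()
    for _ in range(20): s=d/(1+k*(s**2).sum(1,keepdims=True))
    v=np.c_[s[:,0],-s[:,1],-np.ones(len(s))]@T[:3,:3].T
    return T[:3,3],v
def onplane(n,uv,ax,val):
    o,v=ray(n,uv); return o+v*((val-o[ax])/v[:,ax])[:,None]
def snap(n,f):
    im=robot.camera(n); cv2.imwrite('pics/'+f,im[:,:,::-1]); return im
E
python3 - <<'E'
from h import *
for n in("side","top"): snap(n,n+'0.png'); i=info(n); print(n,i[0].round(1).tolist(),i[1],i[2].round(3).tolist())
print(robot.state())
E
```

```text
side [[530.4, 0.0, 338.1], [0.0, 530.4, 244.1], [0.0, 0.0, 1.0]] -0.10039048888468119 [[0.859, 0.288, -0.424, 0.064], [-0.512, 0.472, -0.717, -0.888], [-0.006, 0.833, 0.553, 0.823], [0.0, 0.0, 0.0, 1.0]]
top [[438.1, 0.0, 314.0], [0.0, 438.1, 236.0], [0.0, 0.0, 1.0]] 0.021999020571075393 [[-0.025, 0.981, -0.193, 0.429], [-1.0, -0.023, 0.012, -0.009], [0.008, 0.193, 0.981, 0.937], [0.0, 0.0, 0.0, 1.0]]
{'time': 0.1, 'qpos': array([ 9.89884028e-01,  1.58973054e-01,  1.59806642e+00, -1.53562481e-05,
        1.38619085e+00, -2.10082631e-01]), 'dq': array([ 0.00128565,  0.00043678, -0.00247653,  0.00026447,  0.0014646 ,
       -0.00062397]), 'effort': array([ 8.37798398e-04, -3.86501884e+01, -3.22960389e+01,  7.03430618e-02,
        3.39238811e-02, -5.62467210e-05]), 'tcp_pos': array([0.2081015 , 0.53547294, 0.2357446 ]), 'orientation': array([-3.13998784e+00, -3.26762588e-04,  2.77076556e+00]), 'force': array([-0.17469451, -0.45050267, -0.33866873]), 'torque': array([-0.00318493, -0.01403647, -0.01319484]), 'grip_force': 0.0, 'opening': 0.0917314907462417}
```

View pics/side0.png

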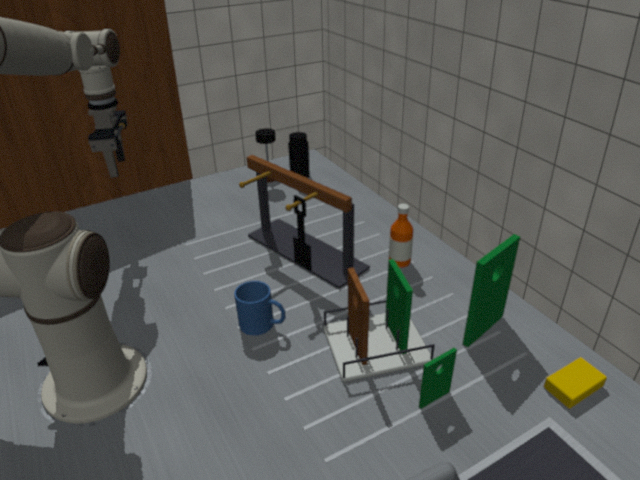

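View pics/top0.png

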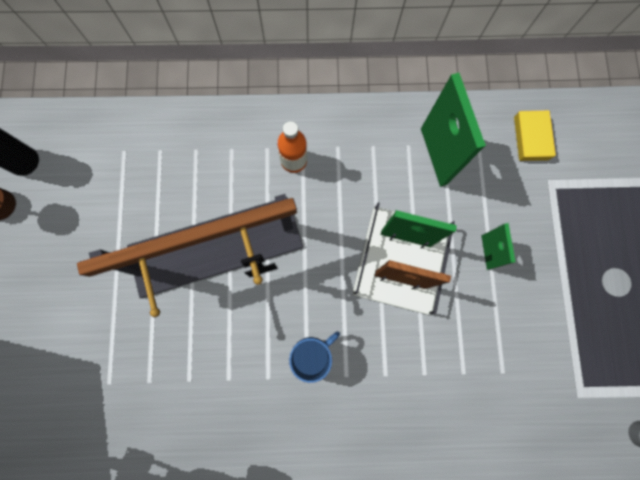

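The middle green board is in the rack's far slot (top view about 420,228). The free peg is the left one (top: ball 155,312, root about 142,262). The turner hangs on the right peg. I'll enlarge both areas.

Run:
```python
import cv2,numpy as np
t=cv2.imread('pics/top0.png');s=cv2.imread('pics/side0.png')
f=lambda im,x,y,w,h,z:cv2.resize(im[y:y+h,x:x+w],None,fx=z,fy=z,interpolation=cv2.INTER_CUBIC)
a=np.hstack([f(t,350,200,110,120,3.6),f(s,320,240,110,120,3.6)])   # 396x432 each
cv2.imwrite('pics/c1.png',a)
b=np.vstack([f(t,70,190,250,140,3.2)[:,:]]);cv2.imwrite('pics/c2.png',b)
```

```text
(no output)
```

View pics/c1.png

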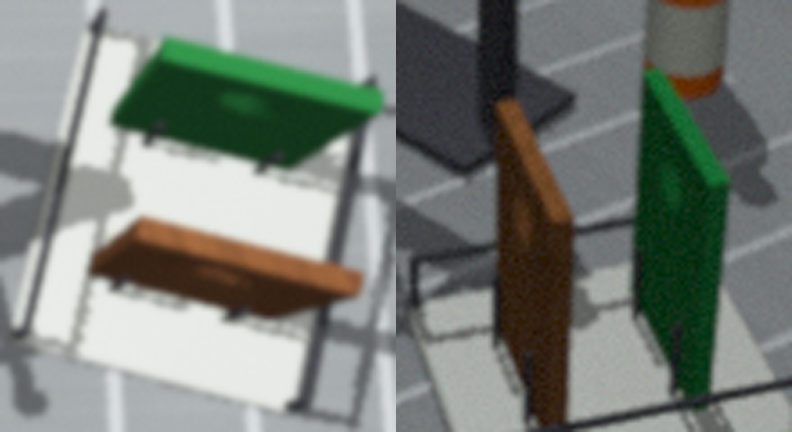

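View pics/c2.png

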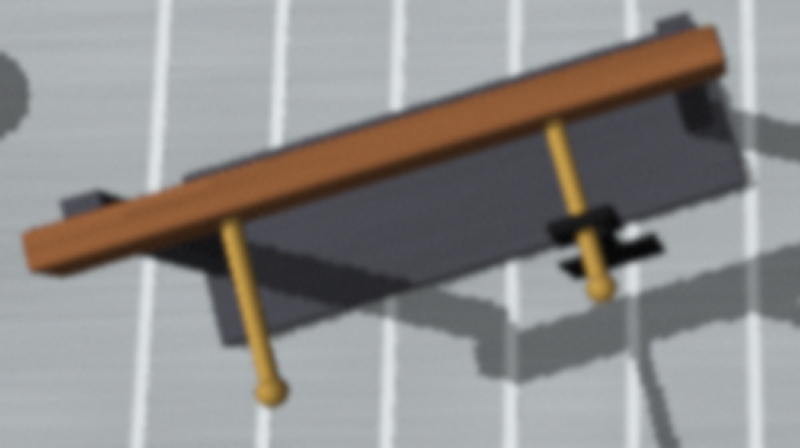

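Run:
```python
from h import *
def T(p,z=3.2,o=(70,190)): return np.array(p)/z+np.array(o)
B=onplane('top',[T(p,3.6,(350,200)) for p in [(168,38),(385,93),(380,112),(163,60)]],2,.182); print(B.round(4)); 
m=B.mean(0); d=(B[1]+B[2]-B[0]-B[3])[:2]/2; print('board',m.round(4),np.linalg.norm(d),np.degrees(np.arctan2(d[1],d[0])))
P=onplane('top',[T(p) for p in [(232,222),(271,390),(555,125),(600,288)]],2,.225); print(P.round(4))
for a,b in((0,1),(2,3),(0,2),(1,3)): e=P[b]-P[a]; print(np.linalg.norm(e),np.degrees(np.arctan2(e[1],e[0])))
# side-view check
print(proj('side',np.vstack([B,P])).round(1).tolist())
W=onplane('top',[T(p,3.6,(350,200)) for p in [(150,220),(362,275),(360,292),(137,236)]],2,.182);print('wood',W.mean(0))
print('mug',onplane('top',[(311,360)],2,.095),'soap',onplane('top',[(291,130)],2,.17))
```

```text
[[ 0.62   -0.1669  0.182 ]
 [ 0.5896 -0.2715  0.182 ]
 [ 0.5802 -0.2682  0.182 ]
 [ 0.6089 -0.1637  0.182 ]]
board [ 0.5997 -0.2176  0.182 ] 0.10860756238556162 -105.74994422146604
[[0.5367 0.2621 0.225 ]
 [0.4518 0.2385 0.225 ]
 [0.5834 0.0985 0.225 ]
 [0.4984 0.0752 0.225 ]]
0.0881185978437948 -164.48135595730065
0.08816663422822384 -164.69874646360472
0.17010455339661615 -74.07682586188994
0.1697697137504737 -74.09202605086828
[[391.9, 260.1], [410.7, 291.7], [405.7, 292.3], [386.6, 261.0], [268.3, 173.5], [240.9, 185.2], [314.9, 194.8], [287.0, 208.2]]
wood [ 0.51128558 -0.20048423  0.182     ]
mug [[ 0.36048903 -0.0083844   0.095     ]] soap [[0.78269807 0.01900535 0.17      ]]
```

Run:
```python
import cv2,numpy as np
s=cv2.imread('pics/side0.png')
f=lambda im,x,y,w,h,z:cv2.resize(im[y:y+h,x:x+w],None,fx=z,fy=z,interpolation=cv2.INTER_CUBIC)
cv2.imwrite('pics/c3.png',np.hstack([f(s,230,150,80,100,5),f(s,370,250,80,100,5)]))
```

```text
(no output)
```

View pics/c3.png

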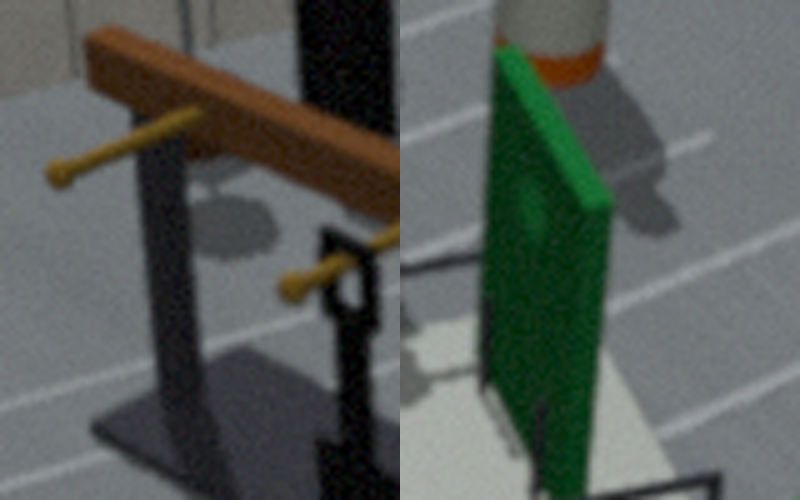

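```bash
cat >> h.py <<'E'
from scipy.spatial.transform import Rotation as Ro
def go(p=None,yaw=None):
    s=robot.state(); R=Ro.from_euler('xyz',s['orientation']); 
    print('t',round(s['time'],2),'tcp',s['tcp_pos'].round(4),'rpy',np.degrees(s['orientation']).round(2),'F',s['force'].round(1),'open',round(s['opening'],4),'grip',round(s['grip_force'],1))
    Rt=R if yaw is None else Ro.from_euler('xyz',[180,0,yaw],degrees=True)
    if yaw is not None: print('turn tool deg',np.degrees((R.inv()*Rt).as_rotvec()).round(2))
    if p is not None: print('shift after turn',Rt.inv().apply(np.array(p)-s['tcp_pos']).round(4))
E
python3 -m jog '[[0,0,10.5,0,0,-0.045,0.05],[0,0,10.5,0,0,-0.045,0.05],[0,0,10.5,0,0,-0.045,0.05],[0,0,10.5,0,0,0,0.05],[0,0,10.5,0,0,0,0.05]]' 40
python3 -m jog '[[0,0,10.5,0,0,0,0.05],[0,0,10.5,0,0,0,0.05],[0,0,10.5,0,0,0,0.05],[0,0,0.5,0,0,0,0.05]]'
python3 - <<'E'
from h import *
go([.5997,-.2176,.36],74.25)
def tri(a,b):
    o1,v1=ray('top',[a]);o2,v2=ray('side',[b]);A=np.c_[v1[0],-v2[0]];t=np.linalg.lstsq(A,o2-o1,rcond=None)[0]
    return (o1+v1[0]*t[0]+o2+v2[0]*t[1])/2
print('big',tri((455,75),(518,237)),tri((483,148),(478,268)), 'boardtop',tri((396.7,210.6),(393.4,259.4)),tri((456.9,225.8),(412.4,289.6)))
E
```

```text
time: 0.72
tcp_pos: [0.2084, 0.536, 0.3719]
orientation: [3.141, -0.0, 1.848]
force: [-0.1, 0.0, -0.9]
opening: 0.0502
grip_force: 0.0
time: 1.23
tcp_pos: [0.2083, 0.5358, 0.3711]
orientation: [-3.141, 0.001, 1.297]
force: [-0.1, -0.0, -0.9]
opening: 0.0499
grip_force: 0.0
t 1.23 tcp [0.2083 0.5358 0.3711] rpy [-1.7998e+02  5.0000e-02  7.4340e+01] F [-0.1 -0.  -0.9] open 0.0499 grip 0.0
turn tool deg [-0.02  0.05  0.09]
shift after turn [-0.6188  0.5812  0.0111]
big [ 0.8613192  -0.2803318   0.21953938] [ 0.71829663 -0.31565804  0.21756888] boardtop [ 0.62127569 -0.16753082  0.1831243 ] [ 0.59098216 -0.27130731  0.18549774]
```

```bash
R='[-]'; 
python3 -m jog '[[0,0,0,-0.041,0.039,0,0.05],[0,0,0,-0.041,0.039,0,0.05],[0,0,0,-0.041,0.039,0,0.05],[0,0,0,-0.041,0.039,0,0.05],[0,0,0,-0.041,0.039,0,0.05]]'|head -2
python3 -m jog '[[0,0,0,-0.041,0.039,0,0.05],[0,0,0,-0.041,0.039,0,0.05],[0,0,0,-0.041,0.039,0,0.05],[0,0,0,-0.041,0.039,0,0.05],[0,0,0,-0.041,0.039,0,0.05]]'|head -2
python3 -m jog '[[0,0,0,-0.041,0.039,0,0.05],[0,0,0,-0.041,0.039,0,0.05],[0,0,0,-0.041,0.039,0,0.05],[0,0,0,-0.041,0.039,0,0.05],[0,0,0,0,0,0,0.05]]'|head -2
python3 - <<'E'
from h import *
go([.5997,-.2176,.24],74.25)
E
```

```text
time: 1.85
tcp_pos: [0.3408, 0.284, 0.3715]
time: 2.48
tcp_pos: [0.473, 0.0337, 0.3715]
time: 3.1
tcp_pos: [0.5785, -0.1679, 0.3692]
t 3.1 tcp [ 0.5785 -0.1679  0.3692] rpy [-1.7981e+02 -1.0000e-02  7.4210e+01] F [ 0.2  0.7 -0.2] open 0.05 grip 0.0
turn tool deg [-0.19 -0.01 -0.04]
shift after turn [-0.0421  0.0339  0.1292]
```

```bash
python3 -m jog '[[0,0,0,-0.021,0.017,0.03,0.05],[0,0,0,-0.021,0.017,0.04,0.05],[0,0,0,0,0,0.04,0.05],[0,0,0,0,0,0.02,0.05],[0,0,0,0,0,0,0.05]]'
python3 - <<'E'
from h import *
go([.5997,-.2176,.184],74.25)
s=snap('side','s1.png');t=snap('top','t1.png')
f=lambda im,x,y,w,h,z:cv2.resize(im[y:y+h,x:x+w],None,fx=z,fy=z,interpolation=cv2.INTER_CUBIC)
cv2.imwrite('pics/c4.png',np.hstack([f(s,330,190,130,180,3),f(t,330,130,130,180,3)])[:,:,::-1])
E
```

```text
time: 3.72
tcp_pos: [0.5988, -0.2131, 0.2406]
orientation: [-3.139, -0.001, 1.298]
force: [-0.1, -0.0, 0.0]
opening: 0.0501
grip_force: 0.0
t 3.73 tcp [ 0.5988 -0.2131  0.2406] rpy [-1.7986e+02 -5.0000e-02  7.4370e+01] F [-0.1 -0.   0. ] open 0.0501 grip 0.0
turn tool deg [-0.14 -0.05  0.12]
shift after turn [-0.0041  0.0021  0.0566]
```

View pics/c4.png

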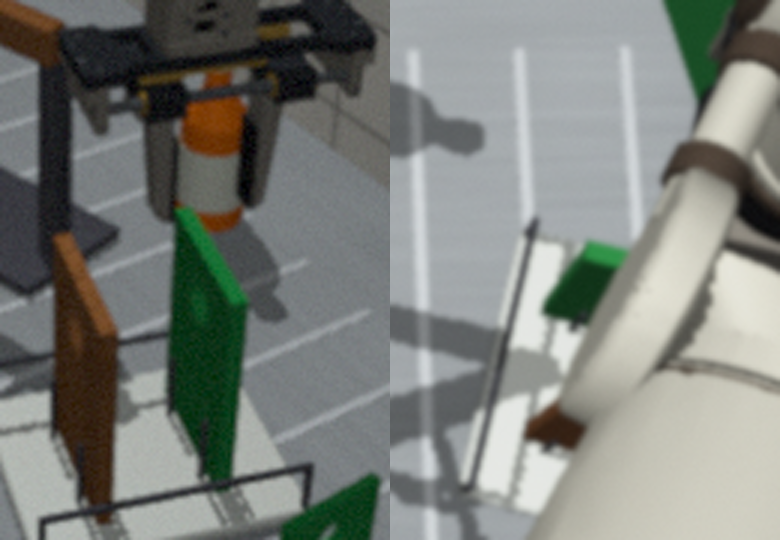

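The side view shows the fingers straddling the green board's top edge, with the wooden board clear of them. I'll descend and grip.

```bash
python3 -m jog '[[0,0,0,-0.004,0.002,0.02,0.05],[0,0,0,0,0,0.02,0.05],[0,0,0,0,0,0.016,0.05],[0,0,0,0,0,0,0.05],[0,0,0,0,0,0,0]]' 30
python3 -m jog '[[0,0,0,0,0,0,0],[0,0,0,0,0,0,0],[0,0,0,0,0,0,0]]' 30
python3 -m jog '[[0,0,0,0,0,-0.01,0],[0,0,0,0,0,-0.02,0],[0,0,0,0,0,-0.03,0],[0,0,0,0,0,-0.03,0],[0,0,0,0,0,0,0]]' 30
python3 - <<'E'
from h import *
go([.5997,-.2176,.39],74.25)
E
```

```text
time: 4.45
tcp_pos: [0.6005, -0.2188, 0.1859]
orientation: [3.141, 0.0, 1.296]
force: [-0.2, 0.3, 0.5]
opening: 0.0423
grip_force: 0.0
time: 4.82
tcp_pos: [0.6005, -0.2189, 0.186]
orientation: [3.141, 0.0, 1.296]
force: [0.1, -0.2, 0.2]
opening: 0.0121
grip_force: 0.8
time: 5.45
tcp_pos: [0.6017, -0.2196, 0.2801]
orientation: [3.135, 0.002, 1.296]
force: [-0.4, 0.2, -2.3]
opening: 0.0121
grip_force: 30.0
t 5.45 tcp [ 0.6017 -0.2196  0.2801] rpy [1.796e+02 1.100e-01 7.426e+01] F [-0.4  0.2 -2.3] open 0.0121 grip 30.0
turn tool deg [0.4  0.11 0.01]
shift after turn [ 0.0014 -0.0025 -0.1099]
```

```bash
python3 -m jog '[[0,0,0,0,0,-0.03,0],[0,0,0,0,0,-0.03,0],[0,0,0,0,0,-0.03,0],[0,0,0,0,0,-0.02,0],[0,0,0,0,0,0,0]]'
python3 -m jog '[[0,0,-8,0,0,0,0],[0,0,-8,0,0,0,0],[0,0,-8,0,0,0,0],[0,0,-7.5,0,0,0,0],[0,0,0,0,0,0,0]]'|head -3
python3 - <<'E'
from h import *
go([.39,-.08,.39],105.7)
snap('side','s2.png')
# predicted corners of board top/bottom if top at tcp-0.002..; 
s=robot.state();p=s['tcp_pos'];y=s['orientation'][2];w=np.array([np.cos(y),np.sin(y),0])
n=np.array([np.sin(y),-np.cos(y),0])
print(proj('side',[p+a*.055*w+b*.006*n+[0,0,z] for z in(-.004,-.174) for a in(1,-1) for b in (1,-1)]).round(1).tolist())
im=cv2.imread('pics/s2.png')[120:320,330:490];cv2.imwrite('pics/c5.png',cv2.resize(im,None,fx=3,fy=3,interpolation=cv2.INTER_CUBIC))
E
```

```text
time: 6.08
tcp_pos: [0.6006, -0.2189, 0.3864]
orientation: [3.14, 0.001, 1.296]
force: [0.8, 0.5, -2.4]
opening: 0.0116
grip_force: 30.0
time: 6.7
tcp_pos: [0.5998, -0.2185, 0.3833]
orientation: [-3.139, -0.003, 1.844]
t 6.7 tcp [ 0.5998 -0.2185  0.3833] rpy [-1.7986e+02 -1.5000e-01  1.0567e+02] F [-0.1  0.4 -2.4] open 0.0117 grip 30.0
turn tool deg [-0.14 -0.15 -0.02]
shift after turn [ 0.1901 -0.1645 -0.0067]
[[383.5, 177.5], [379.4, 179.7], [432.1, 196.8], [428.1, 199.2], [380.1, 252.6], [376.3, 255.1], [424.0, 274.7], [420.3, 277.5]]
```

View pics/c5.png

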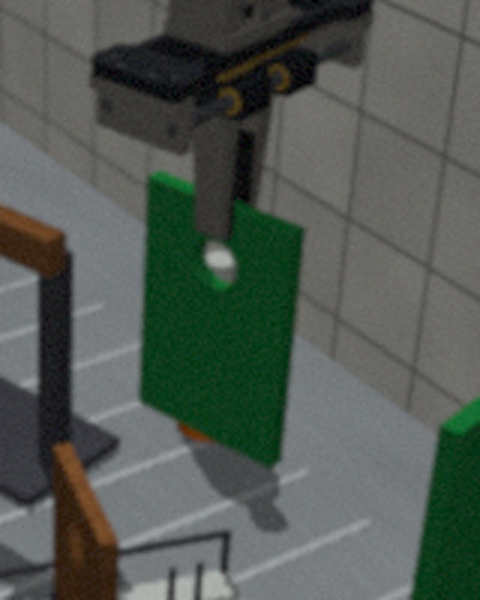

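```bash
python3 -m jog '[[0,0,0,0.03,-0.025,0,0],[0,0,0,0.04,-0.036,0,0],[0,0,0,0.04,-0.036,0,0],[0,0,0,0.04,-0.036,0,0],[0,0,0,0.04,-0.032,0,0]]'|head -3
python3 - <<'E'
from h import *
r=np.array([.5367,.2621]);u=np.array([np.cos(np.radians(15.7)),np.sin(np.radians(15.7))])
q=r-.135*u; go([*q,.33],105.7)
E
```

```text
time: 7.38
tcp_pos: [0.3882, -0.0797, 0.3849]
orientation: [-3.141, -0.0, 1.843]
t 7.38 tcp [ 0.3882 -0.0797  0.3849] rpy [-1.7998e+02 -2.0000e-02  1.0560e+02] F [-0.4  0.4 -2.7] open 0.0118 grip 30.0
turn tool deg [-0.02 -0.02 -0.1 ]
shift after turn [0.2889 0.1004 0.0549]
```

```bash
python3 -m jog '[[0,0,0,0.03,0.01,0,0],[0,0,0,0.04,0.014,0,0],[0,0,0,0.04,0.014,0,0],[0,0,0,0.04,0.014,0,0],[0,0,0,0.04,0.014,0,0]]'|head -2
python3 -m jog '[[0,0,0,0.04,0.014,0.01,0],[0,0,0,0.04,0.014,0.02,0],[0,0,0,0.019,0.006,0.025,0],[0,0,0,0,0,0,0],[0,0,0,0,0,0,0]]'|head -2
python3 - <<'E'
from h import *
r=np.array([.5367,.2621]);u=np.array([np.cos(np.radians(15.7)),np.sin(np.radians(15.7))])
q=r-.135*u; go([*q,.269],105.7)
E
```

```text
time: 8.0
tcp_pos: [0.4015, 0.1215, 0.3851]
time: 8.62
tcp_pos: [0.4079, 0.224, 0.3312]
t 8.62 tcp [0.4079 0.224  0.3312] rpy [1.7997e+02 3.0000e-02 1.0568e+02] F [ 0.2  0.2 -2.4] open 0.0117 grip 30.0
turn tool deg [ 0.03  0.03 -0.02]
shift after turn [ 0.0018 -0.0007  0.0622]
```

```bash
python3 -m jog '[[0,0,0,0.002,-0.001,0.02,0],[0,0,0,0,0,0.025,0],[0,0,0,0,0,0.017,0],[0,0,0,0,0,0,0],[0,0,0,0,0,0,0]]'
python3 - <<'E'
from h import *
r=np.array([.5367,.2621]);u=np.array([np.cos(np.radians(15.7)),np.sin(np.radians(15.7))])
q=r-.04*u; go([*q,.269],105.7)
s=snap('side','s3.png');t=snap('top','t3.png')
f=lambda im,x,y,w,h,z:cv2.resize(im[y:y+h,x:x+w],None,fx=z,fy=z,interpolation=cv2.INTER_CUBIC)
cv2.imwrite('pics/c6.png',np.hstack([f(s,190,120,130,150,3),f(t,80,200,130,150,3)])[:,:,::-1])
p=robot.state()['tcp_pos']; e=np.array([*p[:2],p[2]-.046])
print('eye px',proj('side',e),proj('top',e),'ball',proj('side',[.4505,.2379,.225]))
E
```

```text
time: 9.25
tcp_pos: [0.4069, 0.2262, 0.2699]
orientation: [3.14, 0.0, 1.845]
force: [1.3, -0.7, -2.9]
opening: 0.0115
grip_force: 30.0
t 9.25 tcp [0.4069 0.2262 0.2699] rpy [1.7988e+02 1.0000e-02 1.0572e+02] F [ 1.3 -0.7 -2.9] open 0.0115 grip 30.0
turn tool deg [0.12 0.01 0.02]
shift after turn [-0.0005  0.0947  0.0009]
eye px [[225.52557637 192.05670815]] [[161.36918913 340.68496838]] ball [[240.48031403 185.3840752 ]]
```

View pics/c6.png

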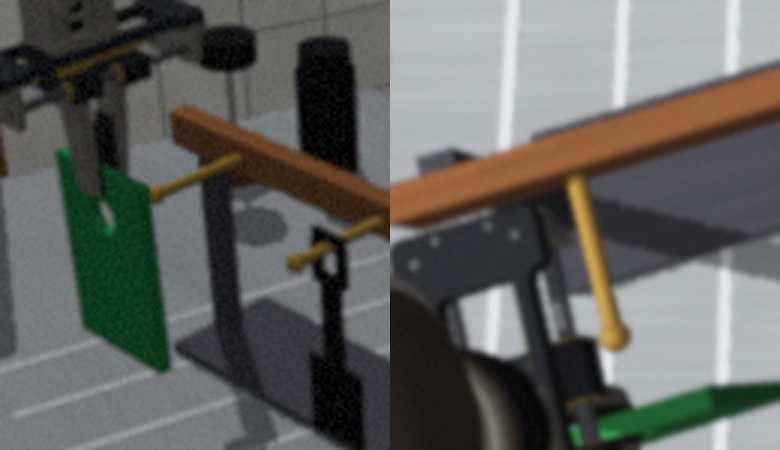

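Run:
```python
from h import *
s=robot.state();p=s['tcp_pos'];y=s['orientation'][2];w=np.array([np.cos(y),np.sin(y),0]);n=np.array([np.sin(y),-np.cos(y),0])
C=[p+a*.055*w+b*.006*n+[0,0,z] for z in(-.004,-.174) for a in(1,-1) for b in (1,-1)]
print(proj('top',C).round(1).tolist());print(proj('side',C).round(1).tolist())
t=cv2.imread('pics/t3.png')
f=cv2.resize(t[290:370,120:220],None,fx=4,fy=4,interpolation=cv2.INTER_CUBIC)
s=cv2.imread('pics/s3.png');g=cv2.resize(s[160:250,200:260],None,fx=4,fy=4,interpolation=cv2.INTER_CUBIC)[:320]
cv2.imwrite('pics/c7.png',np.hstack([f,g]))
```

```text
[[114.1, 349.4], [115.8, 357.5], [187.2, 326.6], [189.2, 334.5], [154.6, 343.7], [156.0, 350.1], [212.3, 325.7], [213.9, 331.9]]
[[212.1, 168.9], [208.0, 170.5], [239.6, 182.6], [235.5, 184.4], [220.7, 227.9], [217.0, 229.7], [246.9, 243.7], [243.1, 245.7]]
```

View pics/c7.png

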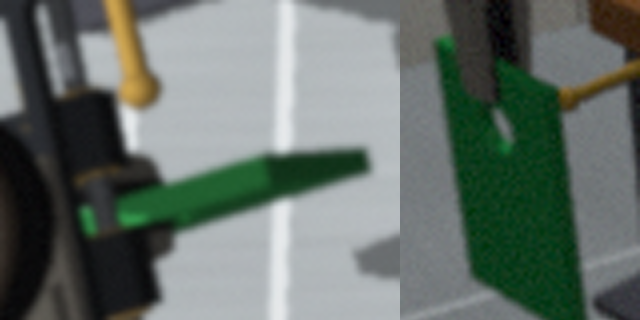

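The projected corners of the held board match both pictures to within about 2 px, so the hole lines up with the peg. I'll advance along the peg.

```bash
python3 -m jog '[[0,0,0,0,0.015,0,0],[0,0,0,0,0.015,0,0],[0,0,0,0,0.015,0,0],[0,0,0,0,0.01,0,0],[0,0,0,0,0,0,0]]'
python3 -m jog '[[0,0,0,0,0.015,0,0],[0,0,0,0,0.015,0,0],[0,0,0,0,0.01,0,0],[0,0,0,0,0,0,0],[0,0,0,0,0,0,0]]'
python3 - <<'E'
from h import *
r=np.array([.5367,.2621]);u=np.array([np.cos(np.radians(15.7)),np.sin(np.radians(15.7))])
q=r-.04*u; go([*q,.26],105.7)
E
```

```text
time: 9.98
tcp_pos: [0.4595, 0.2412, 0.2689]
orientation: [3.141, 0.0, 1.846]
force: [0.1, -0.4, -2.7]
opening: 0.0116
grip_force: 30.0
time: 10.6
tcp_pos: [0.4971, 0.252, 0.2686]
orientation: [-3.141, -0.0, 1.846]
force: [-0.3, 0.6, -2.1]
opening: 0.0117
grip_force: 30.0
t 10.6 tcp [0.4971 0.252  0.2686] rpy [-179.97   -0.    105.77] F [-0.3  0.6 -2.1] open 0.0117 grip 30.0
turn tool deg [-0.03 -0.    0.07]
shift after turn [-0.001   0.0008  0.0086]
```

```bash
python3 -m jog '[[0,0,0,0,0,0.003,0],[0,0,0,0,0,0.003,0],[0,0,0,0,0,0.002,0],[0,0,0,0,0,0,0]]'
python3 -m jog '[[0,0,0,0,0,0.001,0],[0,0,0,0,0,0,0]]'
python3 -m jog '[[0,0,0,0,0,0.001,0],[0,0,0,0,0,0,0]]'
```

```text
time: 11.1
tcp_pos: [0.4975, 0.252, 0.2605]
orientation: [-3.141, -0.0, 1.846]
force: [-0.4, -0.5, -2.4]
opening: 0.0121
grip_force: 30.0
time: 11.35
tcp_pos: [0.4977, 0.252, 0.2601]
orientation: [3.141, 0.0, 1.846]
force: [-0.3, 0.2, 1.1]
opening: 0.0117
grip_force: 30.0
time: 11.6
tcp_pos: [0.4978, 0.2521, 0.26]
orientation: [3.141, 0.0, 1.846]
force: [-2.7, -1.4, 6.0]
opening: 0.0115
grip_force: 30.0
```

The peg now carries the board, and contact came at the expected height. I'll release and withdraw upward.

```bash
python3 -m jog '[[0,0,0,0,0,-0.001,0],[0,0,0,0,0,0,0.026],[0,0,0,0,0,0,0.026],[0,0,0,0,0,0,0.026],[0,0,0,0,0,0,0.026]]'
python3 -m jog '[[0,0,0,0,0,-0.015,0.026],[0,0,0,0,0,-0.025,0.026],[0,0,0,0,0,-0.04,0.026],[0,0,0,0,0,-0.02,0.026],[0,0,0,0,0,0,0.026]]'
python3 - <<'E'
from h import *
go()
s=snap('side','s4.png');t=snap('top','t4.png')
f=lambda im,x,y,w,h,z:cv2.resize(im[y:y+h,x:x+w],None,fx=z,fy=z,interpolation=cv2.INTER_CUBIC)
cv2.imwrite('pics/c8.png',np.hstack([f(s,220,120,130,150,3),f(t,100,220,130,150,3)])[:,:,::-1])
E
```

```text
time: 12.22
tcp_pos: [0.4976, 0.252, 0.2595]
orientation: [-3.142, -0.0, 1.846]
force: [-0.1, 0.3, 0.4]
opening: 0.0259
grip_force: 0.0
time: 12.85
tcp_pos: [0.4986, 0.2523, 0.3626]
orientation: [3.136, 0.0, 1.846]
force: [-0.3, 0.7, -0.6]
opening: 0.0261
grip_force: 0.0
t 12.85 tcp [0.4986 0.2523 0.3626] rpy [1.7969e+02 1.0000e-02 1.0576e+02] F [-0.3  0.7 -0.6] open 0.0261 grip 0.0
```

View pics/c8.png

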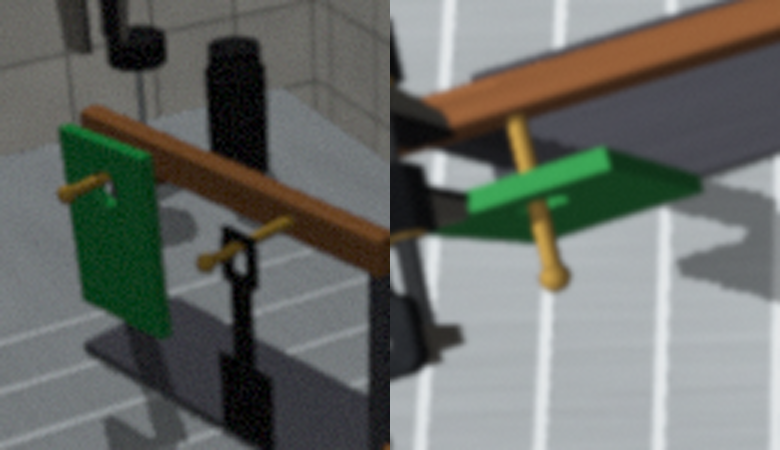

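The board hangs straight on the free peg, about 40 mm in front of the bar, and the turner hasn't moved. Next I'll turn the gripper 90° and push with two fingers straddling the peg.

```bash
python3 -m jog '[[0,0,0,0,-0.03,0,0.05],[0,0,10,0,-0.03,0,0.05],[0,0,10,0,0,0,0.05],[0,0,10,0,0,0,0.05],[0,0,10,0,0,0,0.05]]'|head -3
python3 -m jog '[[0,0,10,0,0,0,0.05],[0,0,10,0,0,0,0.05],[0,0,10,0,0,0,0.05],[0,0,10,0,0,0,0.05],[0,0,10,0,0,0,0.05]]'|head -3
python3 - <<'E'
from h import *
r=np.array([.5367,.2621]);u=np.array([np.cos(np.radians(15.7)),np.sin(np.radians(15.7))])
q=r-.098*u; go([*q,.235],15.7)
E
```

```text
time: 13.58
tcp_pos: [0.4392, 0.2356, 0.358]
orientation: [-3.139, 0.002, 1.142]
time: 14.2
tcp_pos: [0.4392, 0.2356, 0.3579]
orientation: [-3.142, 0.003, 0.269]
t 14.2 tcp [0.4392 0.2356 0.3579] rpy [-1.800e+02  1.700e-01  1.542e+01] F [-0.8  0.2  0. ] open 0.0498 grip 0.0
turn tool deg [-0.    0.17 -0.28]
shift after turn [0.003  0.0008 0.1229]
```

```bash
python3 -m jog '[[0,0,0,0,0.001,0.04,0.05],[0,0,0,0,0,0.04,0.05],[0,0,0,0,0,0.03,0.05],[0,0,0,0,0,0.013,0.05],[0,0,0,0,0,0,0.05]]'
python3 -m jog '[[0,0,0,0.01,0,0,0.05],[0,0,0,0.01,0,0,0.05],[0,0,0,0.01,0,0,0.05],[0,0,0,0.008,0,0,0.05],[0,0,0,0,0,0,0.05]]'
python3 -m jog '[[0,0,0,0.008,0,0,0.05],[0,0,0,0.008,0,0,0.05],[0,0,0,0.006,0,0,0.05],[0,0,0,0.004,0,0,0.05],[0,0,0,0,0,0,0.05]]'
python3 - <<'E'
from h import *
r=np.array([.5367,.2621]);u=np.array([np.cos(np.radians(15.7)),np.sin(np.radians(15.7))])
q=r-.022*u; go([*q,.235],15.7)
E
```

```text
time: 14.82
tcp_pos: [0.4395, 0.2346, 0.2356]
orientation: [-3.142, 0.002, 0.275]
force: [0.1, -0.0, 0.9]
opening: 0.0501
grip_force: 0.0
time: 15.45
tcp_pos: [0.4772, 0.2452, 0.2365]
orientation: [3.142, 0.0, 0.275]
force: [-1.4, -0.4, -0.4]
opening: 0.0499
grip_force: 0.0
time: 16.08
tcp_pos: [0.5022, 0.2522, 0.2366]
orientation: [3.142, -0.001, 0.275]
force: [0.5, 0.3, -0.1]
opening: 0.0502
grip_force: 0.0
t 16.07 tcp [0.5022 0.2522 0.2366] rpy [ 1.800e+02 -4.000e-02  1.575e+01] F [ 0.5  0.3 -0.1] open 0.0502 grip 0.0
turn tool deg [ 0.   -0.04  0.05]
shift after turn [ 0.0139 -0.0002  0.0016]
```

```bash
python3 -m jog '[[0,0,0,0.004,0,0,0.05],[0,0,0,0.004,0,0,0.05],[0,0,0,0.002,0,0,0.05],[0,0,0,0,0,0,0.05]]'
python3 -m jog '[[0,0,0,0.002,0,0,0.05],[0,0,0,0,0,0,0.05]]'
python3 -m jog '[[0,0,0,0.001,0,0,0.05],[0,0,0,0,0,0,0.05]]'
```

```text
time: 16.58
tcp_pos: [0.5117, 0.255, 0.2366]
orientation: [-3.142, -0.001, 0.275]
force: [-0.4, -0.2, -0.3]
opening: 0.0496
grip_force: 0.1
time: 16.82
tcp_pos: [0.5134, 0.2555, 0.2366]
orientation: [-3.142, -0.0, 0.275]
force: [-1.0, -1.3, -0.2]
opening: 0.05
grip_force: 0.4
time: 17.08
tcp_pos: [0.5143, 0.2557, 0.2366]
orientation: [3.142, -0.0, 0.275]
force: [-1.6, -0.5, 1.2]
opening: 0.0501
grip_force: 0.8
```

```bash
for i in 1; do python3 -m jog '[[0,0,0,0.001,0,0,0.05],[0,0,0,0,0,0,0.05]]'|sed -n '2p;4p'; done
python3 -m jog '[[0,0,0,0.001,0,0,0.05],[0,0,0,0,0,0,0.05]]'|sed -n '2p;4p'
python3 -m jog '[[0,0,0,0.001,0,0,0.05],[0,0,0,0,0,0,0.05]]'|sed -n '2p;4p'
python3 - <<'E'
from h import *
go()
s=snap('side','s5.png');t=snap('top','t5.png')
f=lambda im,x,y,w,h,z:cv2.resize(im[y:y+h,x:x+w],None,fx=z,fy=z,interpolation=cv2.INTER_CUBIC)
cv2.imwrite('pics/c9.png',np.hstack([f(s,220,120,100,130,4),f(t,100,220,100,130,4)])[:,:,::-1])
E
```

```text
tcp_pos: [0.5153, 0.256, 0.2366]
force: [-1.5, -0.2, 0.3]
tcp_pos: [0.5162, 0.2563, 0.2366]
force: [-0.5, -0.3, 0.3]
tcp_pos: [0.5172, 0.2565, 0.2366]
force: [-1.5, -0.2, 0.4]
t 17.82 tcp [0.5172 0.2565 0.2366] rpy [-1.800e+02 -1.000e-02  1.575e+01] F [-1.5 -0.2  0.4] open 0.0499 grip 0.8
```

I've now viewed 10 pictures, so from here I'll use only forces and image code.

```bash
python3 -m jog '[[0,0,0,0.001,0,0,0.05],[0,0,0,0,0,0,0.05]]'|sed -n '2p;4p'
python3 -m jog '[[0,0,0,0.001,0,0,0.05],[0,0,0,0,0,0,0.05]]'|sed -n '2p;4p'
python3 -m jog '[[0,0,0,0.001,0,0,0.05],[0,0,0,0,0,0,0.05]]'|sed -n '2p;4p'
```

```text
tcp_pos: [0.5178, 0.2567, 0.2366]
force: [-3.1, -1.3, 1.8]
tcp_pos: [0.518, 0.2567, 0.2366]
force: [-7.6, -3.7, 4.4]
tcp_pos: [0.5181, 0.2567, 0.2366]
force: [-11.8, -4.0, 5.7]
```

```bash
python3 -m jog '[[0,0,0,-0.003,0,0,0.05],[0,0,0,-0.004,0,0,0.05],[0,0,0,-0.01,0,0,0.05],[0,0,0,-0.03,0,0,0.05],[0,0,0,-0.04,0,0,0.05]]'|sed -n '2p;4p'
python3 -m jog '[[0,0,0,-0.03,0,0,0.05],[0,0,0,-0.03,0,-0.03,0.05],[0,0,0,-0.02,0,-0.05,0.05],[0,0,0,0,0,-0.05,0.05],[0,0,0,0,0,0,0.05]]'|sed -n '2p;4p'
python3 - <<'E'
from h import *
go()
s=snap('side','s6.png');t=snap('top','t6.png')
# model outline of the hung board, fully home, from the peg estimate
r=np.array([.5367,.2621,0]);a=np.radians(15.7);u=np.array([np.cos(a),np.sin(a),0]);v=np.array([-u[1],u[0],0])
P=[r-u*d+v*w+[0,0,z] for z in(.256,.086) for d in(.012,0) for w in(.055,-.055)]
for n,im in(('side',s),('top',t)):
    hsv=cv2.cvtColor(im,cv2.COLOR_RGB2HSV); m=cv2.inRange(hsv,(45,90,40),(80,255,255))
    k,l,st,ce=cv2.connectedComponentsWithStats(m)
    q=proj(n,P); c=q.mean(0)
    h=cv2.convexHull(q.astype(np.float32))
    for i in range(1,k):
        if st[i,4]>200 and np.hypot(*(ce[i]-c))<60:
            ys,xs=np.where(l==i); hh=cv2.convexHull(np.c_[xs,ys].astype(np.float32)); 
            print(n,'seen area',st[i,4],'bbox',st[i,:4],'cent',ce[i].round(1),'corners',cv2.approxPolyDP(hh,3,True)[:,0].tolist())
    print(n,'model',q.round(1).tolist())
E
```

```text
tcp_pos: [0.4355, 0.2334, 0.2366]
force: [-0.5, 0.6, 0.7]
tcp_pos: [0.3605, 0.2123, 0.3711]
force: [0.0, 0.3, -0.6]
t 19.93 tcp [0.3605 0.2123 0.3711] rpy [179.98  -0.56  15.76] F [ 0.   0.3 -0.6] open 0.0499 grip 0.0
side seen area 1652 bbox [251 157  37  71] cent [269.7 191.5] corners [[286.0, 226.0], [258.0, 213.0], [252.0, 157.0], [281.0, 168.0]]
side model [[250.1, 157.9], [278.0, 170.4], [253.7, 156.5], [281.7, 168.8], [255.9, 214.7], [282.4, 229.0], [259.3, 213.0], [285.8, 227.3]]
top seen area 1890 bbox [ 98 247 101  35] cent [150.1 264.8] corners [[198.0, 264.0], [142.0, 281.0], [98.0, 272.0], [99.0, 267.0], [163.0, 247.0]]
top model [[101.4, 274.4], [171.4, 253.6], [99.8, 267.0], [169.6, 246.4], [142.9, 283.8], [198.7, 267.0], [141.5, 277.8], [197.2, 261.2]]
```

```bash
python3 -m jog '[[0,0,0,0,0,-0.02,0.05],[0,0,0,0,0,0,0.05],[0,0,0,0,0,0,0.05],[0,0,0,0,0,0,0.05],[0,0,0,0,0,0,0.05]]'|sed -n '1,2p'
python3 - <<'E'
from h import *
s=robot.camera('side'); o=cv2.imread('pics/s6.png')[:,:,::-1]
def c(im):
    m=cv2.inRange(cv2.cvtColor(np.ascontiguousarray(im),cv2.COLOR_RGB2HSV),(45,90,40),(80,255,255))[150:235,240:295];ys,xs=np.where(m);return xs.mean(),ys.mean()
a,b=c(o),c(s);print(a,b)
# bystanders: mean change since the start around wood board, mug, soap, turner
z=cv2.imread('pics/side0.png')[:,:,::-1]
for n,(x,y,w,h) in dict(wood=(340,265,35,100),mug=(230,278,60,60),soap=(385,200,32,70),turner=(288,195,25,75)).items():
    print(n,cv2.phaseCorrelate(*[cv2.cvtColor(np.ascontiguousarray(i[y:y+h,x:x+w]),cv2.COLOR_RGB2GRAY).astype(np.float32) for i in(z,s)]))
if np.hypot(a[0]-b[0],a[1]-b[1])<.5: print(robot.close_job())
E
```

```text
time: 20.65
tcp_pos: [0.3591, 0.2119, 0.386]
(np.float64(29.653753026634384), np.float64(41.52905569007264)) (np.float64(29.656004828002413), np.float64(41.534701267350634))
wood ((-0.07268588745089133, 0.01095814491392133), 0.990622066921658)
mug ((0.10849476270578151, -0.07171423891832518), 0.9491987657546997)
soap ((0.17433228898776676, 0.1684026240661325), 0.8892595921125677)
turner ((0.4231034699190701, 0.5851985649977678), 1.0023937678019206)
the job is handed in; nothing more can be done
None
```

I hung the green board on the free peg, pushed it back against the bar and handed the job in after about 21 s. It looked straight and still, and the wooden board, turner, mug and soap showed no visible shift; the verdict itself was not returned.

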